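# Discharge, then switch on the laser-diode driver

## Robot

A 6-joint arm with a two-finger parallel gripper is mounted at the origin on a cart in front of the work surface, level with it; the furniture and walls round the work are solid. World frame = base frame: x ahead of the robot, y to its left, z up, the work surface at z = 0. Lengths are in m, angles in rad, forces in N, time in s.
With the tool pointing down it reaches from about 0.225 to 0.875 m from the base axis. Payload 3.4 kg.
Tool frame: the origin (TCP) lies midway between the tips of the shut fingers; the grasp point (between the pads) lies 19 mm behind it (manip.pinch_z is the distance from the TCP to the grasp point, in m); z points along the fingers, y is the line along which they close (so a half turn about z gives the same grasp; the last joint's range is limited). The gripper opens to 85 mm and grips with 20 to 120 N. Pads are 22 mm wide; open, the fingers measure 114 mm over their backs; the gripper's body (76 mm by 85 mm) begins 54 mm behind the grasp point. The pads swing forward as they close: fully open they stand 13 mm farther back than shut.
Start: joints at [-1.355, 0.276, 1.505, -0, 1.361, -0.121], TCP at [0.19, -0.543, 0.231] pointing down, gripper open.
Joint ranges: [-2.89, 2.89], [-0.75, 2.08], [0.22, 2.7], [-1.18, 4.32], [0.11, 2.71], [-2.7, 2.7]. Speed limits (rad/s): [2.57, 2.57, 3.14, 3.14, 3.14, 3.14].

## Interface

Orientations are given as a unit quaternion [w, x, y, z].
In Python, from rig import manip gives the robot as it stands.
- The arm moves only by the tool carry_out, never from a script. Its arguments are lists of equal length, an entry for each row: "delta_pos": the shift along the tool's x, y, z scaled (see below), a list of three; "turn": the turn, a rotation vector about the tool's x, y, z scaled (see below), a list of three; "claw": the closure, from -1 (fully open) to 1 (shut). A call has 1 to 12 rows; each row is the pose to reach, as a shift and turn from the pose commanded when the call began, along the tool's axes at that moment; what a row does not reach only later rows make up. The controller multiplies each number of a shift by 400 mm and each number of a turn by 30 degrees. A row lasts 1/10 s, in which the tool goes at most 50 mm and 8.59 degrees, less where a joint would pass 70% of its speed; a pose out of reach is approached as far as the arm can. A call with a number of a shift or a turn outside -1 to 1 is refused whole. A call with a gripper value outside its range is refused whole. The fingers move at their own pace and stop on an object; "force" is the grip in N (left out, the last holds). Time passes only in rows, so rows that repeat a pose let the fingers close. It gives the time, the measured TCP pose, the force, the opening and the grip force at its end, in the units of the state.
- manip.get_state(): the state, without advancing time (a new reading comes with each control period).
- manip.get_image(name): name is "scene" or "top" or "wrist"; returns a dict with "image" (400x640x3 uint8, red, green, blue), "z_map" (400x640 float32, m along the optical axis (not along the pixel's ray), 0 where there is no reading), "fx", "fy", "cx", "cy" (pixels), "k1" (the pictures are not rectified: a ray, as slopes to the right and down, at radius r is drawn at 1 + k1 r^2 times it, then the intrinsics apply), "world_to_cam" (4x4, takes a point from world to camera coordinates). Camera axes: x right, y down, z forward; pixel columns grow to the right and rows downward; lengths in m; the calibration is good to about 2 mm. A picture is of the moment at which its call begins.
- manip.sign_off(): hands the job in; it is judged then, once.
Trained networks look in the newest picture that a camera, given by its name, has taken for a name from the list of things; names that differ only in an ending like _2 or _b are one class to them, and where a whole thing is asked for, a point or a joint stands for the part that bears it (a point fixed in the world has none). Each returns a list of dicts, best first, with "score" (0 to 1); they miss things now and then, are a little off and sometimes report something else, mostly with a low value. They report only what shows in the picture. A call takes as long as a camera call. They do not tell look-alikes from the thing itself.
- manip.spot_in(camera, query): "point" ([x, y, z] in m, in world coordinates, good to about 4 mm: the middle of the surface that is visible of it).
- manip.place_of(camera, query): "point" ([x, y, z] in m, in world coordinates, good to about 4 mm: a listed point, or the origin of a listed thing).
The state is a dict: "clock": time; "qpos": joint angles; "qd": joint speeds; "effort": joint torques, N m; "position": TCP position; "ee_rot": TCP orientation; "contact_force": force on the tool from outside, world axes, zero at the start; "moment": the same for the moment, N m; "width": finger opening in m; "gripper_force": force on a finger pad.
Only numpy, scipy, OpenCV 4.12 (cv2) and the standard library are available. Lean on these libraries where they do the work, as an engineer would, in place of code of your own. Each camera call takes 0.05 s, during which the arm holds its last target. There are 200 camera calls.

## Task

Before operating the static-sensitive laser-diode driver, discharge yourself: rest your closed fingertips lightly on the brass disc of the round earthing puck for about a second, lift off, then gently push the green button on the white driver box fully in (it stays in) and withdraw. Only touch and press: do not lift the puck or shove it about, do not press the red or yellow button, and leave the other things on the table where they are.

Things in the scene. Friction and masses are not known exactly. Their poses are not given: they have to be found in the camera images.
- driver: laser-diode driver: white box with a grey top plate, 90 mm (x) by 150 mm (y) by 45 mm high, fixed to the table; origin at the centre of its underside, its display faces -x of its own frame, z up. On its top are three round push buttons in a row along its y axis, 46 mm apart, in any colour order.
- green_top (a point): centre of the top face of the green button: round cap 26 mm across, top 59 mm above the table when out, in a flat steel bezel 33 mm across that stands 4 mm above the box
- yellow_top (a point): centre of the top face of the yellow button (same size)
- red_top (a point): centre of the top face of the red button (same size)
- green (a joint): travel of the green button, m: 0 out, 0.006 fully in; moves straight down under about 3 N and stays in where it is left (no spring)
- yellow (a joint): travel of the yellow button, same kind; starts at 0
- red (a joint): travel of the red button, same kind; starts at 0
- puck: earthing puck: loose round dark steel foot 66 mm across and 18 mm high, 0.7 kg, standing on the table, with a round brass touch disc on top; a 6 mm brass stud sticks out of its side; origin at the centre of its underside
- disc_top (a point): centre of the top face of the brass touch disc: 44 mm across, top 28 mm above the table
- touch_disc (a joint): how far the brass disc is pressed down, m: 0 free; sprung, about 1.2 N to start and 6 N at its stop at 0.008; rises again when let go
- post_holder: black post holder with a side thumbscrew, 28x38x55 mm, standing on the table between driver and puck; loose bystander, origin at the centre of its underside
- drop_bottle: brown dropper bottle with black cap, 33x36x75 mm; loose bystander, origin at the centre of its underside
- acetone_bottle: white bottle with red cap, 45x45x105 mm; loose bystander, origin at the centre of its underside
- loose_lens: round lens in a black ring on a silver pedestal, 46x47x92 mm; loose bystander, origin at the centre of its underside
- optic_box: small pale plastic box, 43x43x26 mm; loose bystander, origin at the centre of its underside
- silver_tee: silver T-shaped coaxial connector lying flat, 28x52x12 mm; loose bystander, origin at the centre of its underside
- green_base: steel bezel of the green button, fixed on the driver's top, carrying the button; origin at the centre of the bezel's underside, 45 mm above the table
- enclosure_rim (a point): near right top corner of the fixed dark open-topped enclosure that fills the left of the table (y above 0.25 m), its walls 235 mm high: pass over it well clear
- case_lid (a point): middle of the upper edge of the raised lid of the fixed black optics case, 150 mm high and about 200 mm long along y; the case lies on the robot's side of it. Farther right (y below -0.45 m) and behind the work (x above 0.65 m) stand fixed optics posts up to 210 mm high
Not all that is in view belongs to the job. Of the things that look like the puck, take the one that is farthest from the robot's base at the start.

How it is judged:
On the way, in this order (a step that is already met when the one before it is completed fails the run):
1. fingertips rest on the brass disc (value of joint touch_disc above 0.0006 m and contact force between the fingers and puck above 0.4 N), for 0.4 s.
2. fingertips lifted off the puck, green button still out (contact force between the arm and puck below 0.05 N and value of joint touch_disc below 0.0006 m and value of joint green below 0.002 m), for 0.1 s.
3. green button pushed fully in by the fingertips (value of joint green above 0.0048 m and contact force between the fingers and green_base above 0.3 N), for 0.05 s.
At the end, for the whole second after the job is handed in: green button at least 4.8 mm in, red and yellow less than 1 mm in, brass disc risen again, puck upright, at rest and within 20 mm of where it stood, every loose bystander within 15 mm of where it stood (value of joint green above 0.0048 m and value of joint each of red, yellow below 0.001 m and value of joint touch_disc below 0.0006 m and distance of puck from where it was at the start of the episode below 0.02 m and angle between puck's own z axis and vertical below 0.05 rad and linear speed of puck below 0.01 m/s and distance of each of post_holder, drop_bottle, acetone_bottle, loose_lens, optic_box, silver_tee from where it was at the start of the episode below 0.015 m); the robot touches nothing.
It fails at once if red or yellow button pressed (value of joint any of red, yellow above 0.0015 m).
It fails at once if puck pressed hard (over 20 N) (contact force between the arm and puck above 20 N).
It fails at once if driver or its buttons pressed hard (over 35 N) (contact force between the arm and driver above 35 N or contact force between the arm and green_base above 35 N).
It fails at once if puck lifted, tipped or shoved over 30 mm (height (world z) of puck above 0.006 m or angle between puck's own z axis and vertical above 0.2 rad or distance of puck from where it was at the start of the episode above 0.03 m).
It fails at once if a bystander moved or lifted (distance of any of post_holder, drop_bottle, acetone_bottle, loose_lens, optic_box, silver_tee from where it was at the start of the episode above 0.025 m).
It also fails if it takes over 53 s, if anything falls off the work surface, if the arm or the gripper's body presses on something with over 40 N, if the wrist force passes 120 N, or if a joint passes its speed limit or range.

## Working session

There is one attempt and no reset: what is moved stays moved. The work goes in short steps, Python scripts to look and compute and a tool call to move; the robot and the scene stay as the last step left them, time stands still between calls to the robot, and variables do not carry over. Pictures are saved under pics/ and viewed, at most 10 in all, crops included, and the job is handed in when it is done.

Besides the shell and the picture viewer there is one more tool, called after "Request:" by a JSON object that holds its "op" and its "data", one argument or row to a line. carry_out: Moves the arm, as the interface text tells. Shifts and turns lie within -1 to 1; 1 stands for 400 mm of shift or 30 degrees of turn. Its arguments: {"type":"object","properties":{"delta_pos":{"type":"array","items":{"type":"array","items":{"type":"number","minimum":-1,"maximum":1}}},"turn":{"type":"array","items":{"type":"array","items":{"type":"number","minimum":-1,"maximum":1}}},"claw":{"type":"array","items":{"type":"number"}},"force":{"type":"number"}},"required":["delta_pos","turn","claw"]}

```bash
mkdir -p pics
python3 - <<'E'
from rig import manip
import cv2
for c in ["scene","top"]:
    d=manip.get_image(c); cv2.imwrite(f"pics/{c}0.png",d["image"][:,:,::-1])
    for q in ["green_top","yellow_top","red_top","disc_top","puck","driver","post_holder","drop_bottle","acetone_bottle","loose_lens","optic_box","silver_tee","case_lid","enclosure_rim"]:
        print(c,q,[(round(r["score"],2),[round(float(v),3) for v in r["point"]]) for r in manip.place_of(c,q)][:4])
s=manip.get_state();print(s["clock"],s["position"],s["ee_rot"],s["width"],s["contact_force"])
E
```

```text
scene green_top [(0.39, [0.711, 0.037, 0.001])]
scene yellow_top []
scene red_top []
scene disc_top [(0.72, [0.457, -0.012, 0.023]), (0.61, [0.603, -0.009, 0.028])]
scene puck [(0.67, [0.604, -0.007, -0.002]), (0.62, [0.46, -0.013, -0.0])]
scene driver [(0.74, [0.548, -0.295, 0.001])]
scene post_holder [(0.45, [0.579, -0.14, -0.002])]
scene drop_bottle [(0.8, [0.756, -0.115, 0.002])]
scene acetone_bottle [(0.97, [0.715, 0.035, -0.0])]
scene loose_lens [(0.48, [0.735, 0.124, -0.002]), (0.2, [0.55, -0.296, -0.001])]
scene optic_box []
scene silver_tee [(0.45, [0.464, -0.135, -0.001])]
scene case_lid [(0.91, [0.481, 0.151, 0.152])]
scene enclosure_rim [(0.83, [0.291, 0.257, 0.237]), (0.34, [0.755, -0.112, -0.001])]
top green_top [(0.45, [0.558, -0.332, 0.06])]
top yellow_top [(0.41, [0.543, -0.291, 0.06])]
top red_top [(0.24, [0.559, -0.333, 0.061])]
top disc_top [(0.65, [0.602, -0.008, 0.032]), (0.62, [0.604, -0.006, 0.002]), (0.49, [0.46, -0.009, 0.025])]
top puck [(0.82, [0.598, -0.003, 0.002])]
top driver [(0.66, [0.547, -0.29, 0.0])]
top post_holder [(0.47, [0.585, -0.137, 0.0])]
top drop_bottle [(0.42, [0.753, -0.11, 0.001])]
top acetone_bottle [(0.71, [0.584, -0.137, 0.001]), (0.48, [0.732, 0.127, 0.0]), (0.47, [0.716, 0.037, -0.001]), (0.42, [0.601, -0.005, 0.003])]
top loose_lens [(0.45, [0.731, 0.126, 0.002])]
top optic_box [(0.47, [0.745, -0.197, 0.0])]
top silver_tee [(0.45, [0.464, -0.135, -0.001])]
top case_lid [(0.62, [0.482, 0.152, 0.152])]
top enclosure_rim [(0.95, [0.286, 0.26, 0.238]), (0.45, [0.554, -0.334, 0.061])]
1.5 [ 0.1900215  -0.54272267  0.23135083] [4.79485148e-05 9.85855141e-01 1.67599634e-01 1.94592546e-05] 0.08551050394577843 [ 0.23402625 -0.02873557 -0.49014097]
```

View pics/top0.png

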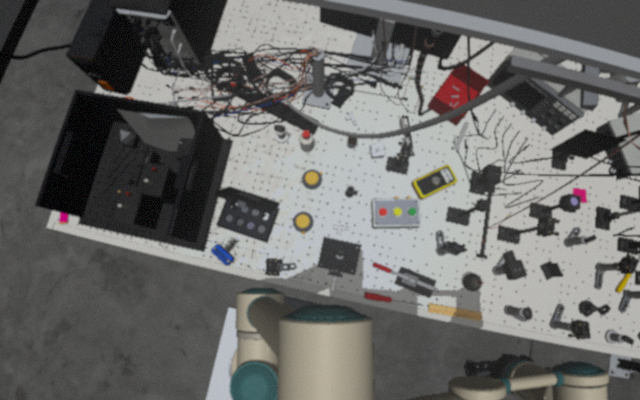

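View pics/scene0.png

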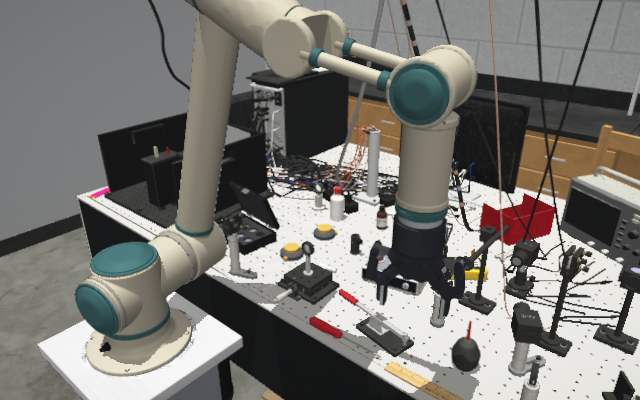

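The top view shows pucks at (312,178) and (303,221), and the upper one is the farther. The driver is at (396,212), with red at (383,212), yellow at (397,212) and green at (411,212), the last on the -y side. Next I'll measure these by colour and plan the move.

```bash
cat > h.py <<'E'
from rig import manip
import numpy as np, cv2
from scipy.spatial.transform import Rotation as R
def grab(c): return manip.get_image(c)
def ray(d,u,v):
    K=np.array([[d["fx"],0,d["cx"]],[0,d["fy"],d["cy"]],[0,0,1.]])
    return np.append(cv2.undistortPoints(np.array([[[u,v]]],float),K,np.array([d["k1"],0,0,0.])).ravel(),1)
def at_z(d,u,v,z):
    M=np.linalg.inv(d["world_to_cam"]); o=M[:3,3]; r=M[:3,:3]@ray(d,u,v)
    return o+r*(z-o[2])/r[2]
def proj(d,p):
    q=(d["world_to_cam"]@np.append(p,1))[:3]; a,b=q[:2]/q[2]; s=1+d["k1"]*(a*a+b*b)
    return d["fx"]*a*s+d["cx"],d["fy"]*b*s+d["cy"]
HUE=dict(red=(0,10),yellow=(24,34),green=(45,85),brass=(14,26))
def blobs(d,col,z,box,smin=110,vmin=60):
    """centres of colour blobs, intersected with plane z; box=xmin,xmax,ymin,ymax"""
    hsv=cv2.cvtColor(d["image"],cv2.COLOR_RGB2HSV); h0,h1=HUE[col]
    m=cv2.inRange(hsv,(h0,smin,vmin),(h1,255,255))
    if col=="red": m|=cv2.inRange(hsv,(170,smin,vmin),(180,255,255))
    n,_,st,ce=cv2.connectedComponentsWithStats(m)
    out=[]
    for i in range(1,n):
        if st[i,4]<15: continue
        p=at_z(d,*ce[i],z)
        if box[0]<p[0]<box[1] and box[2]<p[1]<box[3]:
            u,v=ce[i].astype(int); c=ray(d,*ce[i])*d["z_map"][v,u]
            w=np.linalg.inv(d["world_to_cam"])@np.append(c,1)
            out.append((int(st[i,4]),np.round(ce[i],1),np.round(p,4),"depth z",round(w[2],3)))
    return out
def to_tool(target):
    s=manip.get_state(); q=s["ee_rot"]; r=R.from_quat([q[1],q[2],q[3],q[0]])
    return r.inv().apply(np.array(target)-s["position"])/0.4
E
python3 - <<'E'
from h import *
d=grab("top")
for c in ["red","yellow","green"]: print(c,blobs(d,c,.059,(.45,.65,-.4,-.2)))
print(blobs(d,"brass",.028,(.4,.7,-.1,.1)))
s=manip.get_state(); q=s["ee_rot"]; print(R.from_quat([q[1],q[2],q[3],q[0]]).as_matrix().round(3))
E
```

```text
red [(42, array([382.5, 211.3]), array([ 0.5376, -0.2472,  0.059 ]), 'depth z', np.float64(0.063))]
yellow [(42, array([397.1, 211.2]), array([ 0.5478, -0.2914,  0.059 ]), 'depth z', np.float64(0.059))]
green [(31, array([411.9, 211.1]), array([ 0.5579, -0.3365,  0.059 ]), 'depth z', np.float64(0.058))]
[(138, array([311.3, 177.7]), array([ 0.6028, -0.0062,  0.028 ]), 'depth z', np.float64(0.024)), (148, array([302.3, 220.7]), array([ 0.4599, -0.0097,  0.028 ]), 'depth z', np.float64(0.026))]
[[ 0.944  0.33  -0.   ]
 [ 0.33  -0.944 -0.   ]
 [-0.     0.    -1.   ]]
```

Request:
{"op": "carry_out", "data": {
  "delta_pos": [
    [0, 0, -0.125],
    [0, 0, -0.175],
    [0.7, -0.47, -0.175],
    [0.7, -0.47, -0.175],
    [0.7, -0.47, -0.175],
    [0.7, -0.47, -0.175],
    [0.7, -0.47, -0.175],
    [0.7, -0.47, -0.175],
    [0.7, -0.47, -0.175],
    [0.7, -0.47, -0.175],
    [0.7, -0.47, -0.175]
  ],
  "turn": [
    [0, 0, 0],
    [0, 0, 0],
    [0, 0, 0],
    [0, 0, 0],
    [0, 0, 0],
    [0, 0, 0],
    [0, 0, 0],
    [0, 0, 0],
    [0, 0, 0],
    [0, 0, 0],
    [0, 0, 0]
  ],
  "claw": [1, 1, 1, 1, 1, 1, 1, 1, 1, 1, 1],
  "force": 20
}}

```text
clock: 2.65
position: [0.3924, -0.2723, 0.3015]
ee_rot: [0.0, 0.986, 0.169, -0.0]
contact_force: [0.1, -0.4, -0.1]
width: -0.0001
gripper_force: 0.0
```

Run:
```python
from h import *
s=manip.get_state(); print(s["position"],s["qpos"].round(2) if hasattr(s["qpos"],"round") else s["qpos"],s["width"]); print(to_tool([.56,-.006,.22]))
d=grab("wrist"); M=np.linalg.inv(d["world_to_cam"]); print(M.round(3))
```

```text
[ 0.39240951 -0.27232612  0.30146277] [-0.75  0.09  1.57 -0.    1.48  0.48] -0.000144786502488121
[ 0.61671229 -0.48869788  0.2028979 ]
[[ 0.333 -0.908 -0.254  0.458]
 [-0.943 -0.321 -0.091 -0.248]
 [ 0.001  0.27  -0.963  0.443]
 [ 0.     0.     0.     1.   ]]
```

Request:
{"op": "carry_out", "data": {
  "delta_pos": [
    [0.718, -0.453, 0.1],
    [0.718, -0.453, 0.1],
    [0.718, -0.453, 0.2],
    [0.718, -0.453, 0.2],
    [0.718, -0.453, 0.2],
    [0.718, -0.453, 0.2],
    [0.718, -0.453, 0.2],
    [0.718, -0.453, 0.2],
    [0.718, -0.453, 0.2],
    [0.718, -0.453, 0.2],
    [0.718, -0.453, 0.2]
  ],
  "turn": [
    [0, 0, 0],
    [0, 0, 0],
    [0, 0, 0],
    [0, 0, 0],
    [0, 0, 0],
    [0, 0, 0],
    [0, 0, 0],
    [0, 0, 0],
    [0, 0, 0],
    [0, 0, 0],
    [0, 0, 0]
  ],
  "claw": [1, 1, 1, 1, 1, 1, 1, 1, 1, 1, 1]
}}

```text
clock: 3.8
position: [0.6029, -0.0088, 0.222]
ee_rot: [0.0, 0.986, 0.166, 0.0]
contact_force: [-0.2, -0.0, 0.5]
width: 0.0
gripper_force: 0.0
```

Run:
```python
from h import *
s=manip.get_state(); print(s["position"],s["contact_force"])
d=grab("wrist"); cv2.imwrite("pics/w1.png",d["image"][:,:,::-1])
print(blobs(d,"brass",.028,(.4,.7,-.1,.1)))
print("tip px",proj(d,s["position"]),"disc px",proj(d,[.603,-.006,.028]))
print("net",[(r["score"],r["point"]) for r in manip.place_of("wrist","disc_top")])
```

```text
[ 0.60293067 -0.00882015  0.22203914] [-0.17909305 -0.04410923  0.5125854 ]
[(1085, array([319. , 173.7]), array([ 0.6063, -0.0046,  0.028 ]), 'depth z', np.float64(0.027)), (51, array([344.5, 158. ]), array([ 0.633 , -0.0261,  0.028 ]), 'depth z', np.float64(0.013)), (270, array([278.5, 270.1]), array([0.4712, 0.0035, 0.028 ]), 'depth z', np.float64(0.027))]
tip px (np.float64(322.0845920544415), np.float64(252.46133918675272)) disc px (np.float64(319.2108525624905), np.float64(176.71243209417287))
net [(0.75, [0.4602, -0.0093, 0.0254]), (0.61, [0.5995, -0.0062, 0.0288])]
```

View pics/w1.png

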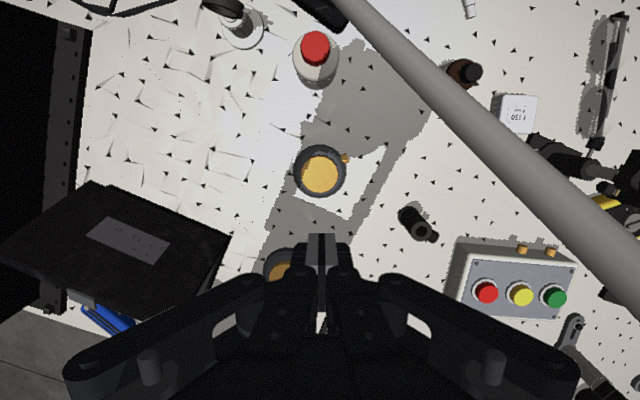

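The wrist view shows the puck at (320,173), its stud at (345,158) and the driver buttons at (486,292), (521,294) and (555,296). A grey tube also crosses the view, so I'll check its position before descending.

Run:
```python
from h import *
d=grab("wrist"); M=np.linalg.inv(d["world_to_cam"])
for u,v in [(350,22),(400,70),(440,110),(500,165),(560,215),(610,262),(635,285),(320,173),(70,60)]:
    z=d["z_map"][v,u]; print((u,v),round(float(z),3),(M@np.append(ray(d,u,v)*z,1))[:3].round(3))
g=blobs(d,"green",.059,(.45,.65,-.45,-.2)); print(g,M[:3,3])
```

```text
(350, 22) 0.325 [ 0.776  0.018 -0.002]
(400, 70) 0.098 [ 0.692 -0.005  0.258]
(440, 110) 0.086 [ 0.682 -0.018  0.274]
(500, 165) 0.07 [ 0.672 -0.03   0.294]
(560, 215) 0.059 [ 0.667 -0.038  0.308]
(610, 262) 0.051 [ 0.662 -0.043  0.318]
(635, 285) 0.0 [0.669 0.015 0.364]
(320, 173) 0.34 [ 0.608 -0.005  0.029]
(70, 60) 0.303 [0.638 0.292 0.032]
[(243, array([556.9, 299.1]), array([ 0.5608, -0.3332,  0.059 ]), 'depth z', np.float64(0.058))] [0.66872246 0.0151236  0.36410601]
```

Run:
```python
from h import *
d=grab("scene"); a=d["image"][:,:,::-1]
for p in [(.692,-.005,.258),(.662,-.043,.318),(.632,-.081,.378),(.75,.068,.142)]: print(p,proj(d,p))
cv2.imwrite("pics/s1.png",cv2.resize(a[0:300,200:600],(800,600)))
```

```text
(0.692, -0.005, 0.258) (np.float64(342.67010583280097), np.float64(145.9204804271939))
(0.662, -0.043, 0.318) (np.float64(346.99344788487895), np.float64(130.96653473701582))
(0.632, -0.081, 0.378) (np.float64(351.7824075442479), np.float64(114.40410348186323))
(0.75, 0.068, 0.142) (np.float64(335.5127619423847), np.float64(171.1114021586818))
```

View pics/s1.png

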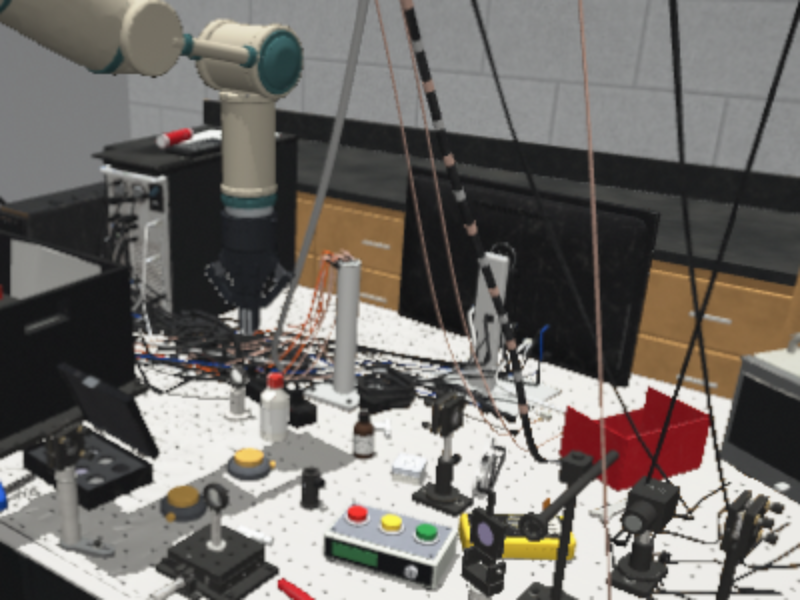

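The tube at crop (355,40) to (280,350) hangs close to the wrist. I'll get both of them in 3D from scene depth to check clearance over the descent.

Run:
```python
from h import *
d=grab("scene"); M=np.linalg.inv(d["world_to_cam"])
def P(u,v):
    z=d["z_map"][int(v),int(u)]; return (M@np.append(ray(d,u,v)*z,1))[:3].round(3)
for n,(u,v) in dict(cap=(278,60),capL=(262,60),capR=(297,60),capT=(278,30),capB=(278,92),fore=(140,40),wrist=(250,150),t1=(355,40),t2=(345,100),t3=(327,170),t4=(313,220),t5=(297,275),t6=(283,330)).items():
    u=200+u/2; v=v/2; print(n,P(u,v))
```

```text
cap [ 0.587 -0.071  0.59 ]
capL [ 0.569 -0.062  0.591]
capR [ 0.613 -0.079  0.589]
capT [ 0.595 -0.064  0.623]
capB [ 0.595 -0.065  0.553]
fore [ 0.395 -0.038  0.626]
wrist [ 0.581 -0.033  0.481]
t1 [ 0.563 -0.197  0.622]
t2 [ 0.579 -0.176  0.556]
t3 [ 0.597 -0.141  0.469]
t4 [ 0.622 -0.103  0.396]
t5 [ 0.664 -0.047  0.299]
t6 [0.762 0.054 0.163]
```

Request:
{"op": "carry_out", "data": {
  "delta_pos": [
    [-0.005, -0.023, 0],
    [-0.005, -0.023, 0.08],
    [-0.005, -0.023, 0.16],
    [-0.005, -0.023, 0.24],
    [-0.005, -0.023, 0.32],
    [-0.005, -0.023, 0.4],
    [-0.005, -0.023, 0.44],
    [-0.005, -0.023, 0.455],
    [-0.005, -0.023, 0.455]
  ],
  "turn": [
    [0, 0, 0],
    [0, 0, 0],
    [0, 0, 0],
    [0, 0, 0],
    [0, 0, 0],
    [0, 0, 0],
    [0, 0, 0],
    [0, 0, 0],
    [0, 0, 0]
  ],
  "claw": [1, 1, 1, 1, 1, 1, 1, 1, 1]
}}

```text
clock: 4.95
position: [0.5979, 0.0016, 0.0388]
ee_rot: [-0.0, 0.986, 0.168, -0.001]
contact_force: [-0.8, 0.5, -0.5]
width: 0.0001
gripper_force: 0.0
```

Run:
```python
from h import *
s=manip.get_state(); print(s["position"],s["contact_force"])
d=grab("wrist"); cv2.imwrite("pics/w2.png",d["image"][:,:,::-1])
```

```text
[0.59789499 0.001649   0.0387936 ] [-0.80667063  0.48553678 -0.47886129]
```

View pics/w2.png

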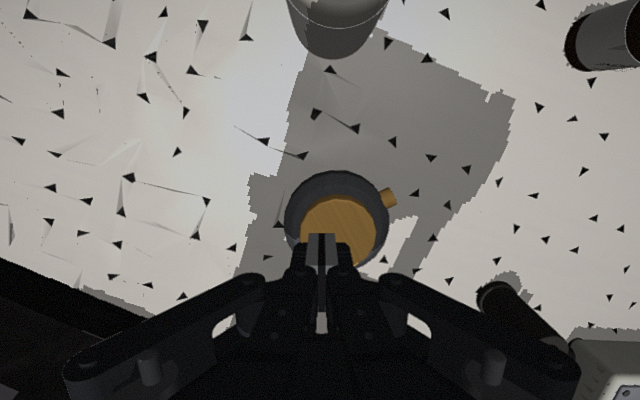

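The disc centre is at about (338,232) and the tips are at (322,245), so they sit over the disc. I'll nudge toward the centre and press down slowly.

Request:
{"op": "carry_out", "data": {
  "delta_pos": [
    [0.01, 0.0125, 0],
    [0.01, 0.0125, 0.015],
    [0.01, 0.0125, 0.022],
    [0.01, 0.0125, 0.026],
    [0.01, 0.0125, 0.029],
    [0.01, 0.0125, 0.032],
    [0.01, 0.0125, 0.034],
    [0.01, 0.0125, 0.034]
  ],
  "turn": [
    [0, 0, 0],
    [0, 0, 0],
    [0, 0, 0],
    [0, 0, 0],
    [0, 0, 0],
    [0, 0, 0],
    [0, 0, 0],
    [0, 0, 0]
  ],
  "claw": [1, 1, 1, 1, 1, 1, 1, 1]
}}

```text
clock: 5.8
position: [0.6036, -0.0022, 0.0258]
ee_rot: [0.0, 0.986, 0.168, -0.0]
contact_force: [-0.5, -0.5, 2.3]
width: -0.0001
gripper_force: 1.1
```

Request:
{"op": "carry_out", "data": {
  "delta_pos": [
    [0, 0, 0.002],
    [0, 0, 0.003],
    [0, 0, 0.003],
    [0, 0, 0.003],
    [0, 0, 0.003],
    [0, 0, 0.003],
    [0, 0, 0.003],
    [0, 0, 0.003],
    [0, 0, 0.003],
    [0, 0, 0.003]
  ],
  "turn": [
    [0, 0, 0],
    [0, 0, 0],
    [0, 0, 0],
    [0, 0, 0],
    [0, 0, 0],
    [0, 0, 0],
    [0, 0, 0],
    [0, 0, 0],
    [0, 0, 0],
    [0, 0, 0]
  ],
  "claw": [1, 1, 1, 1, 1, 1, 1, 1, 1, 1]
}}

```text
clock: 6.8
position: [0.6036, -0.0022, 0.0244]
ee_rot: [-0.0, 0.986, 0.168, -0.0]
contact_force: [-3.0, 0.0, 3.1]
width: -0.0003
gripper_force: 1.5
```

Request:
{"op": "carry_out", "data": {
  "delta_pos": [
    [0, 0, -0.02],
    [0, 0, -0.05],
    [0, 0, -0.1],
    [0, 0, -0.2],
    [0, 0, -0.3],
    [0, 0, -0.4],
    [0, 0, -0.5],
    [0, 0, -0.5],
    [0, 0, -0.5]
  ],
  "turn": [
    [0, 0, 0],
    [0, 0, 0],
    [0, 0, 0],
    [0, 0, 0],
    [0, 0, 0],
    [0, 0, 0],
    [0, 0, 0],
    [0, 0, 0],
    [0, 0, 0]
  ],
  "claw": [1, 1, 1, 1, 1, 1, 1, 1, 1]
}}

```text
clock: 7.7
position: [0.6048, -0.0022, 0.2267]
ee_rot: [0.001, 0.986, 0.168, 0.002]
contact_force: [-0.5, -0.3, -0.2]
width: -0.0001
gripper_force: 0.0
```

Run:
```python
from h import *
s=manip.get_state(); print(s["position"],s["contact_force"])
d=grab("wrist"); print(blobs(d,"brass",.028,(.5,.7,-.1,.1)),blobs(d,"green",.059,(.45,.65,-.45,-.2)))
for p in [(.4,-.05,.225),(.4,-.25,.225),(.53,-.325,.16)]: print(p,to_tool(p).round(3))
```

```text
[ 0.60480504 -0.00220718  0.22667985] [-0.50652487 -0.2692494  -0.24171414]
[(52, array([348.4, 161.3]), array([ 0.6331, -0.0257,  0.028 ]), 'depth z', np.float64(0.012)), (1051, array([323.6, 176.7]), array([ 0.6064, -0.0044,  0.028 ]), 'depth z', np.float64(0.027))] [(233, array([557. , 300.4]), array([ 0.5608, -0.3332,  0.059 ]), 'depth z', np.float64(0.057))]
(0.4, -0.05, 0.225) [-0.52  -0.055 -0.001]
(0.4, -0.25, 0.225) [-0.686  0.417 -0.001]
(0.53, -0.325, 0.16) [-0.441  0.701  0.162]
```

Request:
{"op": "carry_out", "data": {
  "delta_pos": [
    [-0.52, -0.055, 0],
    [-0.52, -0.055, 0],
    [-0.52, -0.055, 0],
    [-0.52, -0.055, 0],
    [-0.686, 0.417, 0],
    [-0.686, 0.417, 0],
    [-0.686, 0.417, 0],
    [-0.686, 0.417, 0],
    [-0.686, 0.417, 0],
    [-0.686, 0.417, 0]
  ],
  "turn": [
    [0, 0, 0],
    [0, 0, 0],
    [0, 0, 0],
    [0, 0, 0],
    [0, 0, 0],
    [0, 0, 0],
    [0, 0, 0],
    [0, 0, 0],
    [0, 0, 0],
    [0, 0, 0]
  ],
  "claw": [1, 1, 1, 1, 1, 1, 1, 1, 1, 1]
}}

```text
clock: 8.75
position: [0.3991, -0.2509, 0.2229]
ee_rot: [-0.002, 0.986, 0.166, -0.001]
contact_force: [-0.1, 0.9, 0.3]
width: 0.0004
gripper_force: 0.0
```

Run:
```python
from h import *
s=manip.get_state(); print(s["position"],s["contact_force"])
d=grab("wrist"); cv2.imwrite("pics/w3.png",d["image"][:,:,::-1])
for c in ["red","yellow","green"]: print(c,blobs(d,c,.059,(.45,.65,-.45,-.2)))
print(to_tool((.56,-.334,.16)).round(3))
```

```text
[ 0.39906922 -0.25085945  0.22285791] [-0.08128754  0.89196028  0.26931322]
red [(571, array([365.2,  47. ]), array([ 0.5382, -0.2457,  0.059 ]), 'depth z', np.float64(0.058))]
yellow [(405, array([514.6,   8.3]), array([ 0.6195, -0.3668,  0.059 ]), 'depth z', np.float64(0.033)), (372, array([415.3,  50.7]), array([ 0.5514, -0.2923,  0.059 ]), 'depth z', np.float64(0.059))]
green [(529, array([458.1,  58.9]), array([ 0.559 , -0.3345,  0.059 ]), 'depth z', np.float64(0.058))]
[0.31  0.332 0.156]
```

View pics/w3.png

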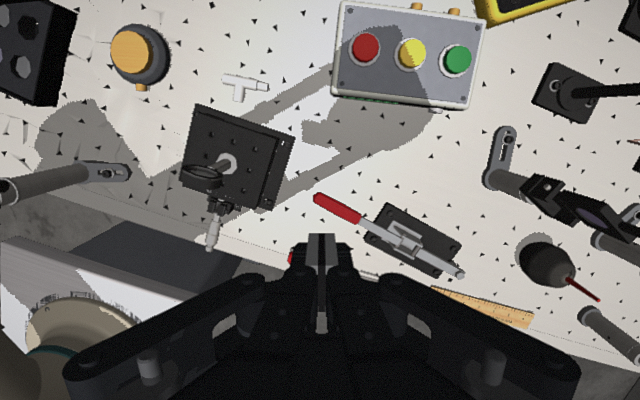

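The buttons are red (365,47), yellow (412,53) and green (458,58). The -y side is the nearest clutter, so I'll go above green and check.

Request:
{"op": "carry_out", "data": {
  "delta_pos": [
    [0.31, 0.332, 0.05],
    [0.31, 0.332, 0.05],
    [0.31, 0.332, 0.05],
    [0.31, 0.332, 0.05],
    [0.31, 0.332, 0.05],
    [0.31, 0.332, 0.05],
    [0.31, 0.332, 0.05]
  ],
  "turn": [
    [0, 0, 0],
    [0, 0, 0],
    [0, 0, 0],
    [0, 0, 0],
    [0, 0, 0],
    [0, 0, 0],
    [0, 0, 0]
  ],
  "claw": [1, 1, 1, 1, 1, 1, 1]
}}

```text
clock: 9.5
position: [0.5601, -0.3326, 0.2044]
ee_rot: [-0.001, 0.986, 0.168, -0.001]
contact_force: [-0.5, 0.7, 0.1]
width: -0.0002
gripper_force: 0.0
```

Run:
```python
from h import *
s=manip.get_state(); print(s["position"],s["contact_force"])
d=grab("wrist"); cv2.imwrite("pics/w4.png",d["image"][:,:,::-1]); M=np.linalg.inv(d["world_to_cam"])
for c in ["red","yellow","green"]: print(c,blobs(d,c,.059,(.45,.65,-.45,-.2)))
K=np.array([[d["fx"],0,d["cx"]],[0,d["fy"],d["cy"]],[0,0,1.]])
u,v=np.meshgrid(np.arange(0,640,2),np.arange(0,400,2)); uv=np.stack([u.ravel(),v.ravel()],1).astype(float)
n=cv2.undistortPoints(uv[:,None],K,np.array([d["k1"],0,0,0.]))[:,0]; z=d["z_map"][v,u].ravel()
w=(np.c_[n*z[:,None],z,np.ones_like(z)]@M.T)[:,:3]
t=R.from_quat(np.roll(s["ee_rot"],-1)).inv().apply(w-s["position"])
r=np.hypot(*(w[:,:2]-[.56,-.334]).T)
k=(z>0.05)&(r<.13)&(w[:,2]>.07)&(t[:,2]>.005)
for p,uu in list(zip(w[k],uv[k]))[::max(1,k.sum()//12)]: print(p.round(3),uu)
k=(z>0)&(w[:,2]>.07)&(t[:,2]>.005); print(k.sum(), r[k].min() if k.any() else None)
```

```text
[ 0.56005429 -0.33259656  0.2043736 ] [-0.49614594  0.69957309  0.09970004]
red [(516, array([234.4, 177.5]), array([ 0.5404, -0.2468,  0.059 ]), 'depth z', np.float64(0.058))]
yellow [(473, array([279.4, 182.7]), array([ 0.5503, -0.291 ,  0.059 ]), 'depth z', np.float64(0.059))]
green [(451, array([324.5, 187.5]), array([ 0.5606, -0.3351,  0.059 ]), 'depth z', np.float64(0.06))]
3355 0.13184504192438048
```

View pics/w4.png

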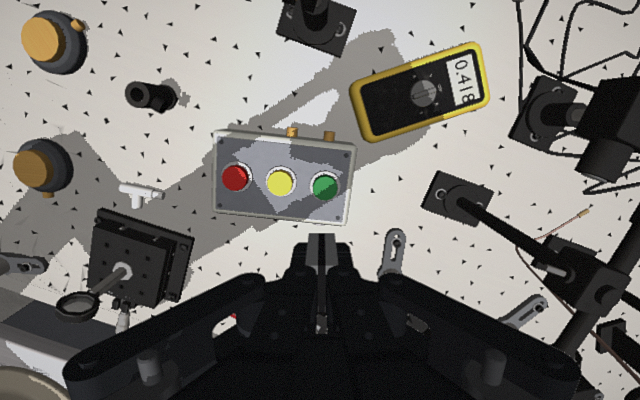

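Green is at (324,187), within 3 mm laterally of the tips, and nothing tall stands within 130 mm. I'll descend to about 70 mm and re-check.

Request:
{"op": "carry_out", "data": {
  "delta_pos": [
    [0, 0.005, 0.08],
    [0, 0.005, 0.16],
    [0, 0.005, 0.24],
    [0, 0.005, 0.31],
    [0, 0.005, 0.336],
    [0, 0.005, 0.336],
    [0, 0.005, 0.336]
  ],
  "turn": [
    [0, 0, 0],
    [0, 0, 0],
    [0, 0, 0],
    [0, 0, 0],
    [0, 0, 0],
    [0, 0, 0],
    [0, 0, 0]
  ],
  "claw": [1, 1, 1, 1, 1, 1, 1]
}}

```text
clock: 10.25
position: [0.5621, -0.337, 0.0718]
ee_rot: [0.001, 0.986, 0.168, 0.001]
contact_force: [-1.2, -0.2, 0.2]
width: 0.0002
gripper_force: 0.0
```

Run:
```python
from h import *
s=manip.get_state(); print(s["position"],s["contact_force"])
d=grab("wrist"); cv2.imwrite("pics/w5.png",cv2.resize(d["image"][130:330,160:480,::-1],(800,500)))
print(proj(d,s["position"]),proj(d,[.5605,-.3345,.059]))
for c in ["red","yellow","green"]: print(c,blobs(d,c,.059,(.45,.65,-.45,-.2)))
```

```text
[ 0.56209764 -0.33697249  0.07177725] [-1.18238933 -0.17840423  0.16232347]
(np.float64(322.10473124478114), np.float64(252.50021763502255)) (np.float64(316.9824151225189), np.float64(243.59419814097362))
red [(1689, array([162.8, 224.9]), array([ 0.5421, -0.2482,  0.059 ]), 'depth z', np.float64(0.059))]
yellow [(936, array([235.1, 239.6]), array([ 0.5473, -0.2896,  0.059 ]), 'depth z', np.float64(0.058))]
green [(349, array([316.6, 231.6]), array([ 0.5674, -0.3319,  0.059 ]), 'depth z', np.float64(0.058))]
```

View pics/w5.png

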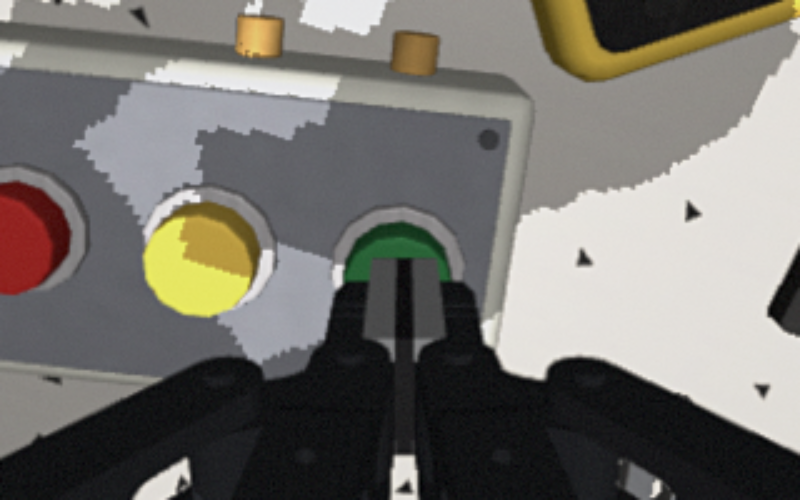

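The tips at crop (404,270) are over the green cap, whose centre is at about (398,275), with yellow well clear. I'll press slowly.

Request:
{"op": "carry_out", "data": {
  "delta_pos": [
    [0, -0.005, 0.01],
    [0, -0.005, 0.022],
    [0, -0.005, 0.029],
    [0, -0.005, 0.033],
    [0, -0.005, 0.036],
    [0, -0.005, 0.039],
    [0, -0.005, 0.042],
    [0, -0.005, 0.044],
    [0, -0.005, 0.045],
    [0, -0.005, 0.045]
  ],
  "turn": [
    [0, 0, 0],
    [0, 0, 0],
    [0, 0, 0],
    [0, 0, 0],
    [0, 0, 0],
    [0, 0, 0],
    [0, 0, 0],
    [0, 0, 0],
    [0, 0, 0],
    [0, 0, 0]
  ],
  "claw": [1, 1, 1, 1, 1, 1, 1, 1, 1, 1]
}}

```text
clock: 11.3
position: [0.5609, -0.3346, 0.053]
ee_rot: [0.0, 0.986, 0.168, 0.0]
contact_force: [-2.5, 1.9, 6.8]
width: -0.0001
gripper_force: 3.4
```

Request:
{"op": "carry_out", "data": {
  "delta_pos": [
    [0, 0, 0.001],
    [0, 0, 0.001],
    [0, 0, 0.002],
    [0, 0, 0.002]
  ],
  "turn": [
    [0, 0, 0],
    [0, 0, 0],
    [0, 0, 0],
    [0, 0, 0]
  ],
  "claw": [1, 1, 1, 1]
}}

```text
clock: 11.7
position: [0.561, -0.3346, 0.053]
ee_rot: [0.0, 0.986, 0.168, 0.0]
contact_force: [-2.2, 2.3, 10.3]
width: -0.0002
gripper_force: 5.2
```

The force rose with no further travel, so the button is on its stop. Withdrawing.

Request:
{"op": "carry_out", "data": {
  "delta_pos": [
    [0, 0, -0.02],
    [0, 0, -0.06],
    [0, 0, -0.15],
    [0, 0, -0.25],
    [0, 0, -0.35],
    [0, 0, -0.38],
    [0, 0, -0.38],
    [0, 0, -0.38]
  ],
  "turn": [
    [0, 0, 0],
    [0, 0, 0],
    [0, 0, 0],
    [0, 0, 0],
    [0, 0, 0],
    [0, 0, 0],
    [0, 0, 0],
    [0, 0, 0]
  ],
  "claw": [1, 1, 1, 1, 1, 1, 1, 1]
}}

```text
clock: 12.5
position: [0.5602, -0.3342, 0.2017]
ee_rot: [-0.001, 0.986, 0.168, -0.001]
contact_force: [0.2, -0.9, -0.0]
width: 0.0
gripper_force: 0.0
```

Run:
```python
from h import *
s=manip.get_state(); print(s["position"],s["contact_force"])
d=grab("wrist"); cv2.imwrite("pics/w6.png",d["image"][:,:,::-1])
for c in ["red","yellow","green"]: print(c,blobs(d,c,.059,(.45,.65,-.45,-.2)))
print(blobs(grab("top"),"brass",.028,(.4,.7,-.1,.1)))
```

```text
[ 0.5601899  -0.3342419   0.20173664] [ 0.19185108 -0.91273263 -0.00591448]
red [(526, array([232.1, 177.7]), array([ 0.5404, -0.2469,  0.059 ]), 'depth z', np.float64(0.058))]
yellow [(482, array([277.5, 183. ]), array([ 0.5502, -0.291 ,  0.059 ]), 'depth z', np.float64(0.059))]
green [(429, array([323. , 186.5]), array([ 0.5618, -0.3347,  0.059 ]), 'depth z', np.float64(0.053))]
[(139, array([311.3, 177.7]), array([ 0.6027, -0.0063,  0.028 ]), 'depth z', np.float64(0.026)), (138, array([302.4, 220.9]), array([ 0.4594, -0.0099,  0.028 ]), 'depth z', np.float64(0.029))]
```

View pics/w6.png

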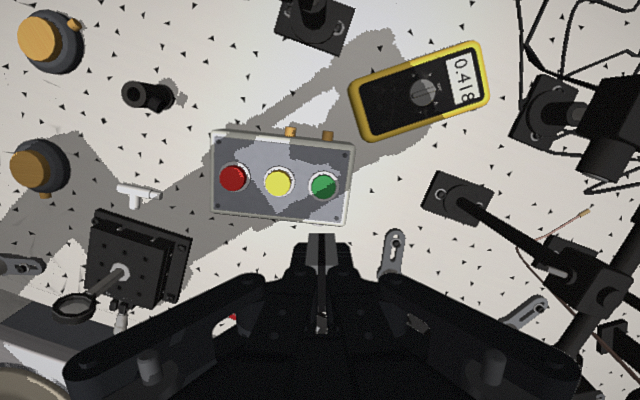

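Green at (323,186) now reads 53 mm high, so it is fully in. Red and yellow are still at about 59 mm, and the puck has not moved.

```bash
python3 -c "
from rig import manip
print(manip.sign_off())"
```

```text
the job is handed in; nothing more can be done
None
```

I touched the far puck's brass disc for about a second and lifted off, then pushed green fully in (top at 53 mm, from 59), withdrew and handed the job in; red and yellow read still out and the puck had not moved, but the hand-in gave no verdict.

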